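# Complete the tilting vial rack and wedge it up

### The arm

A 6-joint arm with a two-finger parallel gripper is mounted at the origin on a cart in front of the work surface, level with it; the furniture and walls round the work are solid. World frame = base frame: x ahead of the robot, y to its left, z up, the work surface at z = 0. Lengths are in m, angles in rad, forces in N, time in s.
With the tool pointing down it reaches from about 0.325 to 0.85 m from the base axis. Payload 4.4 kg.
Tool frame: the origin (TCP) lies midway between the tips of the shut fingers; the grasp point (between the pads) lies 19 mm behind it; x points along the fingers, y is the direction in which the jaws open and shut, and the axes are right-handed (so a half turn about x gives the same grasp; the last joint's range is limited). The gripper opens to 94 mm and grips with 3 to 60 N. Pads are 16 mm wide; open, the fingers measure 119 mm over their backs; the gripper's body (75 mm by 177 mm) begins 78 mm behind the grasp point.
Start: joints at [-0.15, 0.207, 1.542, -0, 1.393, -0.15], TCP at [0.575, -0, 0.205] pointing down, gripper open.
Joint ranges: [-2.73, 2.73], [-0.86, 2.22], [0.23, 2.46], [-1.11, 4.25], [0.08, 2.63], [-2.82, 2.82]. Speed limits (rad/s): [2.79, 2.79, 3.14, 3.14, 3.14, 3.14].

### API

Orientations are given as a rotation vector (axis times angle).
In Python, from rig import * gives the robot as it stands. The module is installed in compiled form; this text tells all that it offers.
- The arm moves only by the tool apply_moves, never from a script. Its argument "series" is a list of rows, each a list of 3 entries, a list of its own where there are three numbers: the shift along the world's x, y, z in mm, then the turn, a rotation vector about the world's x, y, z in degrees, then the closure, from 0 (fully open) to 1 (shut). In form: [[[dx, dy, dz], [ax, ay, az], hand], ...]. A call has 1 to 20 rows; each row is the pose to reach, as a shift and turn from the pose measured when the call began; what a row does not reach only later rows make up. A row lasts 1/8 s, in which the tool goes at most 62.5 mm and 10.7 degrees, less where a joint would pass 70% of its speed; a pose out of reach is approached as far as the arm can. A call with a gripper value outside its range is refused whole. The fingers move at their own pace and stop on an object; the grip force is fixed at half the most. Time passes only in rows, so rows that repeat a pose let the fingers close. It gives the time, the measured TCP pose, the force and the opening at its end, in the units of the state.
- get_obs(): the state, without advancing time (a new reading comes with each control period).
- get_image(name): name is "scene" or "side" or "wrist"; returns (picture, depth): 384x512x3 uint8, red, green, blue; 384x512 float32, m along the optical axis (not along the pixel's ray), 0 where there is no reading.
- camera_info(name): a dict with "fx", "fy", "cx", "cy" (pixels), "T" (4x4, takes a point from camera to world coordinates). Camera axes: x right, y up, looking along -z (the intrinsics and any distortion apply to the point x, -y, -z); pixel columns grow to the right and rows downward; lengths in m; the calibration is good to about 2 mm. A picture is of the moment at which its call begins: read the wrist's pose just before it. camera_info takes no time and is no camera call; for the wrist camera it gives the pose at the moment of the call.
- finish_job(): hands the job in, once; it reports no verdict.
The state is a dict: "t": time; "joints": joint angles; "qvel": joint speeds; "joint_efforts": joint torques, N m; "tcp_pos": TCP position; "orientation": TCP orientation; "contact_force": force on the tool from outside, world axes, zero at the start; "torque": the same for the moment, N m; "gripper_width": opening from 0.0 (shut) to 1.0 (fully open).
Only numpy, scipy, OpenCV 4.12 (cv2) and the standard library are available. Lean on these libraries where they do the work, as an engineer would, in place of code of your own. Each camera call takes 0.05 s, during which the arm holds its last target.

### The job

Stand the two spare vials from the left of the table (white lids, like those in the rack) upright in the empty pockets of the hinged vial rack, each fully down, leaving the vials that are already in it alone. Then take the steel wedge by its post and push it, flat on the table and thin end first, under the rack's front tongue until the rack just lifts off its base: the tip of the tongue about 5 mm higher than before. Finish while still gripping the wedge there, with nothing but the wedge lifting the rack, and do not disturb the other things on the table.

Things in the scene. Friction and masses are not known exactly. Their poses are not given: they have to be found in the camera images.
- tilt_rack: vial rack: wooden block 62 x 204 x 26 mm (from 10 to 36 mm above the table), four pockets in a row along y, steel tongue in front; hinged at the back to a base plate fixed to the table, 8 mm thick, which ends at the block's front; 0.5 kg. Origin on the hinge axis, 14 mm above the table, 42 mm behind the pocket row; x from tongue to hinge, y along the row. Tips freely, tongue upwards only
- tongue_tip (a point): lowest point of the tongue's rounded front edge (7 mm thick, 70 mm wide), at mid width, 150 mm in front of the hinge axis; at rest 10 mm above the table. The tongue reaches 80 mm out from the front of the block, its underside bare; its height above 10 mm tells how far the rack is lifted
- pocket_0 (a point): pocket 0 of the rack (0 to 3 from its -y end to its +y end, 45 mm apart): the point where the centre of a vial standing in it lies, 29.5 mm above the pocket's floor and 9.5 mm above the rack's top. Pocket 27.5 mm in diameter, 20 mm deep, floor 16 mm above the table; axes as the rack's. May be empty or already hold a vial
- pocket_1 (a point): pocket 1 of the rack (0 to 3 from its -y end to its +y end, 45 mm apart): the point where the centre of a vial standing in it lies, 29.5 mm above the pocket's floor and 9.5 mm above the rack's top. Pocket 27.5 mm in diameter, 20 mm deep, floor 16 mm above the table; axes as the rack's. May be empty or already hold a vial
- pocket_2 (a point): pocket 2 of the rack (0 to 3 from its -y end to its +y end, 45 mm apart): the point where the centre of a vial standing in it lies, 29.5 mm above the pocket's floor and 9.5 mm above the rack's top. Pocket 27.5 mm in diameter, 20 mm deep, floor 16 mm above the table; axes as the rack's. May be empty or already hold a vial
- pocket_3 (a point): pocket 3 of the rack (0 to 3 from its -y end to its +y end, 45 mm apart): the point where the centre of a vial standing in it lies, 29.5 mm above the pocket's floor and 9.5 mm above the rack's top. Pocket 27.5 mm in diameter, 20 mm deep, floor 16 mm above the table; axes as the rack's. May be empty or already hold a vial
- vial_a_center (a point): vial a, already standing in one of the pockets: clear glass specimen vial with a screw lid, 24 mm across (lid 23 mm), 59 mm tall, 22 g; the point is its centre, half-way up (29.5 mm above its foot); z along its axis
- vial_b_center (a point): vial b, already standing in one of the pockets: clear glass specimen vial with a screw lid, 24 mm across (lid 23 mm), 59 mm tall, 22 g; the point is its centre, half-way up (29.5 mm above its foot); z along its axis
- vial_c_center (a point): vial c, a spare standing on the table: clear glass specimen vial with a screw lid, 24 mm across (lid 23 mm), 59 mm tall, 22 g; the point is its centre, half-way up (29.5 mm above its foot); z along its axis. To clear the rack's top when seating, grip its upper third (39 mm of it stand out of the pocket)
- vial_d_center (a point): vial d, a spare standing on the table: clear glass specimen vial with a screw lid, 24 mm across (lid 23 mm), 59 mm tall, 22 g; the point is its centre, half-way up (29.5 mm above its foot); z along its axis. To clear the rack's top when seating, grip its upper third (39 mm of it stand out of the pocket)
- wedge: steel levelling wedge, 110 x 40 mm, 0.25 kg, lying flat on the table; origin at the centre of its underside. x points to its thin end: 3 mm thick at x = +55 mm, rising evenly to 25 mm at x = -25 mm, then a flat heel of 25 mm to x = -55 mm that carries an upright square grip post
- wedge_post (a point): centre of the wedge's grip post (22 x 22 mm, ribbed, from 25 to 67 mm above the wedge's underside), 46 mm above the underside and 40 mm behind the wedge's centre; axes as the wedge's
- counter: bystander: round hand tally counter, 50 x 72 x 22 mm; origin under its centre
- tape: bystander: roll of tape lying flat, 54 mm across, 19 mm high; origin under its centre
- rubber_eraser: bystander: eraser, 22 x 42 x 13 mm; origin under its centre
- marker: bystander: marker pen lying down, 14 x 135 x 15 mm; origin under its centre
Not all that is in view belongs to the job. What is shaped like the part that bears vial_c_center but blue or orange is not meant.

How it is judged:
By the outcome, as a careful person would: the job done as asked, in the order asked, and still so for the second after the job is handed in, while the arm keeps its last pose, push and grip.
It also fails if it takes over 69 s, if anything falls off the work surface, if the arm or the gripper's body presses on something with over 40 N, if the wrist force passes 120 N, or if a joint passes its speed limit or range.

## Working session

There is one attempt and no reset: what is moved stays moved. The work goes in short steps, Python scripts to look and compute and a tool call to move; the robot and the scene stay as the last step left them, time stands still between calls to the robot, and variables do not carry over. Pictures are saved under pics/ and viewed, and the job is handed in when it is done.

Besides the shell and the picture viewer there is one more tool, called by a JSON object that holds its "op" and its "data". apply_moves: Moves the arm, as the interface text tells. Its arguments: {"type":"object","properties":{"series":{"type":"array","items":{"type":"array"}}},"required":["series"]}

```bash
mkdir -p pics; cat > h.py <<'E'
from rig import *
import numpy as np, cv2
def snap(n,f):
    im,d=get_image(n); ci=camera_info(n)
    cv2.imwrite(f'pics/{f}.png',cv2.cvtColor(im,cv2.COLOR_RGB2BGR)); np.savez(f'pics/{f}.npz',im=im,d=d,**{k:np.array(ci[k]) for k in('fx','fy','cx','cy','T')})
    return im,d,ci
def load(f):
    z=np.load(f'pics/{f}.npz'); return z['im'],z['d'],z
def ray(ci,u,v):
    r=np.array([(u-ci['cx'])/ci['fx'],-(v-ci['cy'])/ci['fy'],-1.]); T=np.array(ci['T']); return T[:3,3],T[:3,:3]@r
def onz(ci,u,v,z):
    o,r=ray(ci,u,v); return o+r*(z-o[2])/r[2]
def cloud(d,ci):
    v,u=np.mgrid[:d.shape[0],:d.shape[1]]
    p=np.stack([(u-ci['cx'])/ci['fx']*d,-(v-ci['cy'])/ci['fy']*d,-d],-1); T=np.array(ci['T']); return p@T[:3,:3].T+T[:3,3]
E
python3 - <<'E'
from h import *
print(get_obs())
for n in('scene','side','wrist'):
    im,d,ci=snap(n,n+'0'); print(n,ci)
E
```

```text
{'t': 0.0, 'joints': array([-1.50529520e-01,  2.07395257e-01,  1.54295016e+00,  9.50953261e-06,
        1.39352344e+00, -1.50514921e-01]), 'qvel': array([ 0.00066488,  0.00092454,  0.00059081,  0.00015604, -0.0004832 ,
        0.00037394]), 'joint_efforts': array([-8.39226868e-05, -3.70882022e+01, -2.81415099e+01,  6.96549774e-02,
        3.60915181e-02, -1.71865345e-04]), 'tcp_pos': array([5.74183177e-01, 9.88403943e-05, 2.04306690e-01]), 'orientation': array([ 1.20840556,  1.2111062 , -1.21070186]), 'contact_force': array([-0.14124527, -0.01846323, -0.66350492]), 'torque': array([ 0.04817477, -0.00711037,  0.0584677 ]), 'gripper_width': 1.0000747408084643}
scene {'fx': 346.8956616070217, 'fy': 346.8956616070217, 'cx': 253.8755738648055, 'cy': 193.95310833959564, 'T': array([[ 0.90381229,  0.16230855, -0.39595362,  0.15585618],
       [-0.42792231,  0.33757652, -0.83840598, -0.90083809],
       [-0.00241582,  0.92719902,  0.37456126,  0.43622872],
       [ 0.        ,  0.        ,  0.        ,  1.        ]])}
side {'fx': 357.4954096312548, 'fy': 357.4954096312548, 'cx': 252.85836765576659, 'cy': 196.75567115387784, 'T': array([[-0.92684031,  0.18834999, -0.32479428,  0.27267794],
       [-0.37478024, -0.51598883,  0.77025664,  0.59203101],
       [-0.02251239,  0.83563139,  0.5488291 ,  0.55752538],
       [ 0.        ,  0.        ,  0.        ,  1.        ]])}
wrist {'fx': 342.31727403732515, 'fy': 342.31727403732515, 'cx': 254.8324399117247, 'cy': 193.1943115566003, 'T': array([[ 9.99998403e-01, -1.65968172e-03,  6.63180630e-04,
         5.74268117e-01],
       [ 1.42123207e-03,  9.63416676e-01,  2.68004270e-01,
         7.90254422e-02],
       [-1.08372106e-03, -2.68002899e-01,  9.63417496e-01,
         3.84146897e-01],
       [ 0.00000000e+00,  0.00000000e+00,  0.00000000e+00,
         1.00000000e+00]])}
```

View pics/scene0.png

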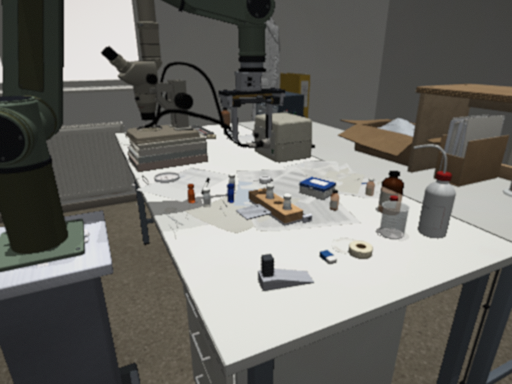

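View pics/side0.png

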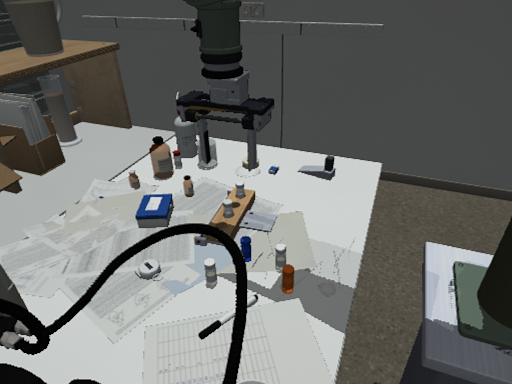

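View pics/wrist0.png

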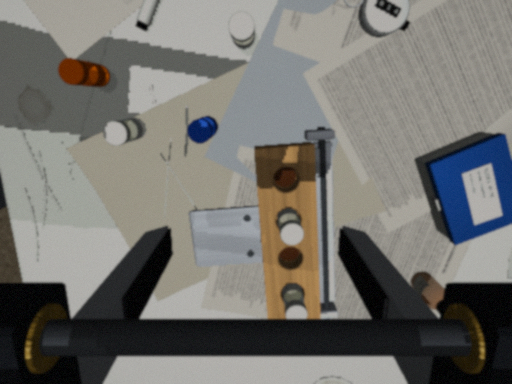

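```bash
python3 - <<'E'
from h import *
im,d,ci=load('wrist0'); P=cloud(d,ci)
def top(u0,u1,v0,v1,zmin,zmax):
    Q=P[v0:v1,u0:u1].reshape(-1,3); m=(Q[:,2]>zmin)&(Q[:,2]<zmax)&(d[v0:v1,u0:u1].ravel()>0); Q=Q[m]
    c,r=cv2.minEnclosingCircle(Q[:,:2].astype(np.float32)*1000) if len(Q) else (0,0)
    print(m.sum(),Q.mean(0).round(4) if len(Q) else '',np.median(Q[:,2]) if len(Q) else '',c,r)
for b in [(95,150,105,155),(220,265,5,55),(270,315,205,250),(275,320,285,325),(180,225,110,150),(50,115,50,95)]:
    top(*b,.052,.085)
print('table',np.median(P[40:60,20:40,2]))
# hsv based lids
hsv=cv2.cvtColor(im,cv2.COLOR_RGB2HSV)
# rack top
m=(P[...,2]>.031)&(P[...,2]<.041)&(d>0)&(np.mgrid[:384,:512][1]>240)&(np.mgrid[:384,:512][1]<340)&(np.mgrid[:384,:512][0]<320)
Q=P[m]; print('racktop',m.sum(),Q.min(0),Q.max(0),cv2.minAreaRect((Q[:,:2]*1000).astype(np.float32)))
# tongue
m=(P[...,2]>.013)&(P[...,2]<.021)&(d>0); m[:,:180]=0;m[:,262:]=0;m[:195]=0;m[275:]=0
Q=P[m]; print('tongue',m.sum(),np.median(Q[:,2]),cv2.minAreaRect((Q[:,:2]*1000).astype(np.float32)))
big=cv2.resize(im[:330],None,fx=1.5,fy=1.5,interpolation=cv2.INTER_CUBIC); cv2.imwrite('pics/w0big.png',big[...,::-1])
for n,(a,b,c,e) in {'scene0':(150,360,160,310),'side0':(160,350,140,340)}.items():
    i=load(n)[0][c:e,a:b]; cv2.imwrite(f'pics/{n}c.png',cv2.resize(i,None,fx=3,fy=3,interpolation=cv2.INTER_CUBIC)[:600,:,::-1])
E
```

```text
532 [0.4431 0.0471 0.0592] 0.05956019493035558 (442.19476318359375, 46.43509292602539) 11.852958679199219
627 [0.5616 0.1389 0.0595] 0.05970432231790823 (561.4711303710938, 139.2796630859375) 11.60759449005127
586 [ 0.6087 -0.0451  0.072 ] 0.07549611967941419 (609.4661865234375, -47.62641143798828) 11.960792541503906
510 [ 0.6157 -0.1319  0.0695] 0.0747342286656012 (616.60791015625, -136.6423797607422) 11.559295654296875
494 [0.5217 0.0492 0.0596] 0.05974085916193522 (521.2606811523438, 49.131675720214844) 11.63002872467041
629 [0.4098 0.1017 0.0591] 0.059533464502791844 (408.5065002441406, 101.70120239257812) 11.808769226074219
table -9.317729025865029e-05
racktop 7628 [ 0.56080318 -0.17062641  0.03100218] [0.64932515 0.13913753 0.04098949] ((606.3429565429688, -15.802490234375), (64.19941711425781, 314.7044677734375), 5.287469387054443)
tongue 3914 0.017645262822219815 ((540.0457763671875, -75.86625671386719), (80.10237121582031, 70.90774536132812), 4.596270561218262)
```

View pics/w0big.png

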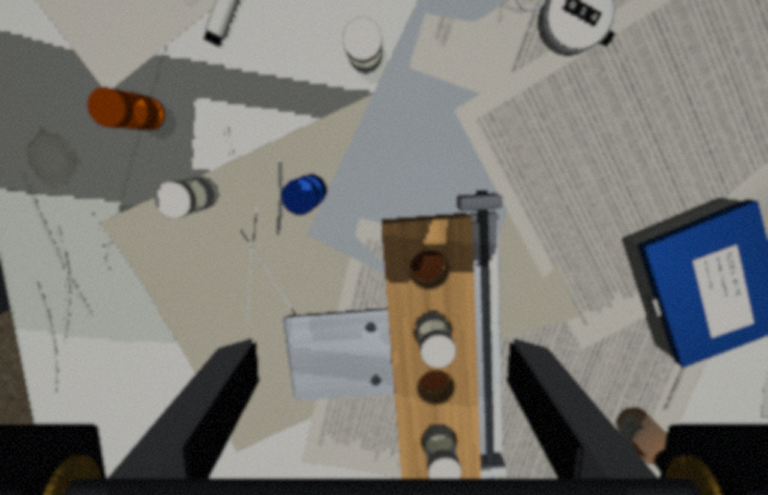

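View pics/scene0c.png

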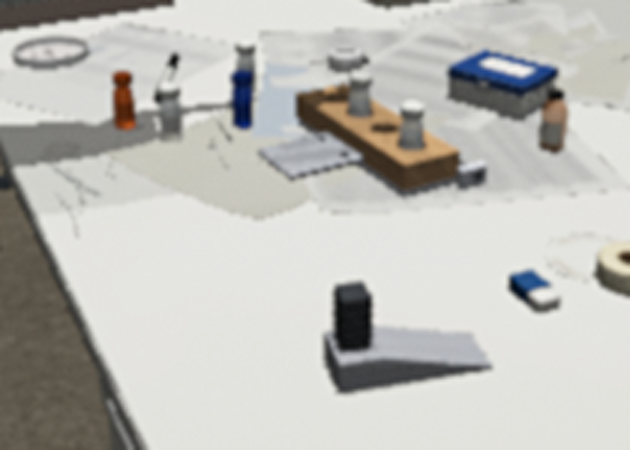

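View pics/side0c.png

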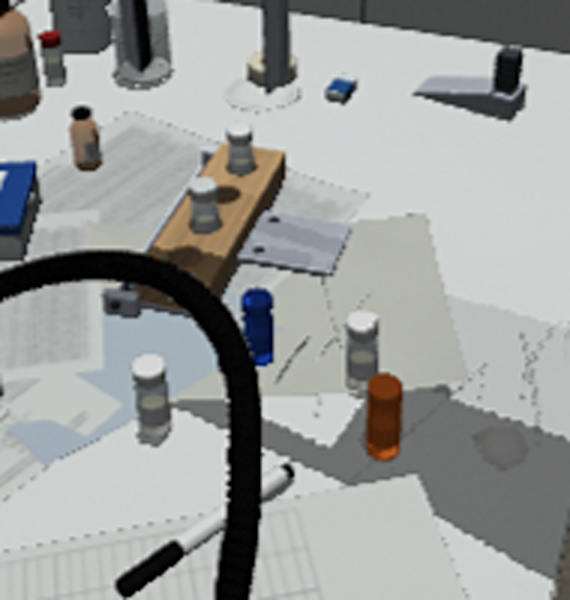

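Spare candidates in the wrist view are the vials at (122,131) and (241,27), which have white lids. Blue (202,129) and orange (85,72) are decoys, and the brown bottle (430,290) is not a vial. The crops confirm the two white-lidded ones. Pockets 1 and 3 show dark empty holes.

```bash
python3 - <<'E'
from h import *
im,d,ci=load('wrist0'); P=cloud(d,ci)
# rack top edges: wood columns at given rows, hue mask
hsv=cv2.cvtColor(im,cv2.COLOR_RGB2HSV)
for (u0,u1,v0,v1) in [(268,306,162,196),(272,308,242,274)]:
    g=im[v0:v1,u0:u1].sum(2); m=((P[v0:v1,u0:u1,2]<.03)&(d[v0:v1,u0:u1]>0))
    g2=(hsv[v0:v1,u0:u1,2]<95).astype(np.uint8)
    ys,xs=np.nonzero(g2); cs,_=cv2.findContours(g2,0,2); c=max(cs,key=cv2.contourArea); e=cv2.fitEllipse(c)
    u,v=e[0][0]+u0,e[0][1]+v0; print('hole',(u,v),e[1],onz(ci,u,v,.036))
# rack edges
L=[];
for v in range(160,310,10):
    r=np.nonzero((P[v,:,2]>.030)&(d[v]>0)&(np.arange(512)>245)&(np.arange(512)<330))[0]
    if len(r): L.append([v,*onz(ci,r[0]-.5,v,.036)[:2]*1000]); 
print(np.round(L,1))
for n in('scene0','side0'):
    im,d,ci=load(n); P=cloud(d,ci)
    m=(P[...,2]>.004)&(P[...,2]<.08)&(P[...,0]>.2)&(P[...,0]<.6)&(P[...,1]<-.2)&(P[...,1]>-.55)&(d>0)
    mm=cv2.connectedComponentsWithStats(m.astype(np.uint8))
    for i in range(1,mm[0]):
        if mm[2][i,4]<60: continue
        Q=P[mm[1]==i]*1000; print(n,mm[2][i],'rect',cv2.minAreaRect(Q[:,:2].astype(np.float32)),Q[:,2].max())
        T=Q[Q[:,2]>62]; 
        if len(T): print('post top',len(T),T.mean(0),cv2.minAreaRect(T[:,:2].astype(np.float32)))
        T=Q[Q[:,2]>35]; 
        if len(T): print('post',len(T),T.mean(0),cv2.minAreaRect(T[:,:2].astype(np.float32)))
E
```

```text
hole (284.4805030822754, 175.8610143661499) (29.18989372253418, 44.83621597290039) [0.60486205 0.00095784 0.036     ]
hole (290.19078254699707, 257.87478160858154) (21.46198272705078, 24.07381248474121) [ 0.61352663 -0.09254955  0.036     ]
[[ 160.   572.6   17.6]
 [ 170.   573.6    7.1]
 [ 180.   574.7   -3.5]
 [ 190.   575.8  -14.3]
 [ 200.   576.9  -25.3]
 [ 210.   576.9  -36.5]
 [ 220.   578.   -47.8]
 [ 230.   579.2  -59.4]
 [ 240.   580.3  -71.1]
 [ 250.   581.5  -83.1]
 [ 260.   581.6  -95.2]
 [ 270.   582.8 -107.6]
 [ 280.   584.  -120.1]
 [ 290.   585.3 -132.9]
 [ 300.   586.5 -145.9]]
scene0 [319 250  16  14 118] rect ((592.3611450195312, -358.2408142089844), (41.48849105834961, 14.742005348205566), 89.07437896728516) 15.971163476207195
scene0 [ 257  253   57   37 1103] rect ((467.6446533203125, -389.1600036621094), (43.51813507080078, 110.3904800415039), 78.33572387695312) 69.93152414844394
post top 97 [ 427.13371701 -385.20233652   67.1276435 ] ((427.8866271972656, -383.6515197753906), (21.526851654052734, 20.958227157592773), 82.30692291259766)
post 250 [ 425.89075979 -387.77739716   55.6240824 ] ((428.1435241699219, -382.537109375), (23.45632553100586, 21.725923538208008), 78.86763000488281)
side0 [300 155  35  24 419] rect ((468.2626953125, -387.0826721191406), (46.35727310180664, 108.00920867919922), 78.01342010498047) 67.23257889506729
post top 33 [ 430.44080443 -377.05166467   65.36962159] ((430.996826171875, -377.592529296875), (20.583049774169922, 22.174747467041016), 71.85211944580078)
post 107 [ 429.80140771 -373.36303788   53.63775418] ((431.4974060058594, -377.8443603515625), (23.536937713623047, 23.67622184753418), 80.28939819335938)
```

{"op": "apply_moves", "data": {"series": [[[18,-55,0],[0,0,2.4],0],[[36,-110,0],[0,0,4.7],0],[[36,-110,0],[0,0,4.7],0.4],[[36,-110,0],[0,0,4.7],0.4]]}}

```text
t: 0.65
tcp_pos: [0.6099, -0.1096, 0.2039]
orientation: [1.149, 1.25, -1.151]
contact_force: [0.4, 0.3, 0.9]
gripper_width: 0.825
```

```bash
python3 - <<'E'
from h import *
im,d,ci=snap('wrist','w1'); print(ci['T'],get_obs()['tcp_pos'])
cv2.imwrite('pics/w1c.png',cv2.resize(im[:,130:400],None,fx=1.55,fy=1.55,interpolation=cv2.INTER_CUBIC)[...,::-1])
E
```

```text
[[ 0.99648987 -0.08123281 -0.02022794  0.60352593]
 [ 0.08368424  0.96024375  0.26632477 -0.03043523]
 [-0.00221056 -0.26708269  0.96367108  0.38372962]
 [ 0.          0.          0.          1.        ]] [ 0.60983591 -0.10897409  0.2040515 ]
```

View pics/w1.png

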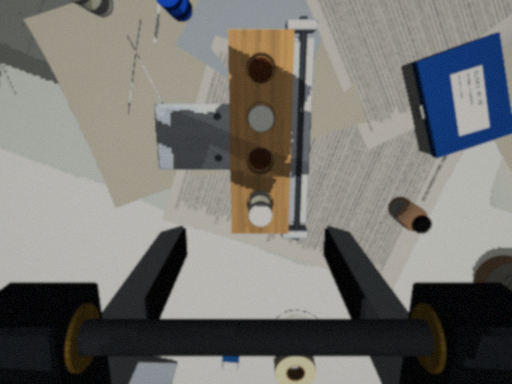

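```bash
python3 - <<'E'
from h import *
im,d,ci=load('w1'); P=cloud(d,ci)
w=((P[...,2]>.030)&(d>0)).astype(np.uint8); w[:,:222]=0;w[:,300:]=0;w[242:]=0;w[:20]=0
# front edge, back edge lines via rows on z=.036
F=[];B=[];hsv=cv2.cvtColor(im,cv2.COLOR_RGB2HSV)
wood=((hsv[...,0]<25)&(hsv[...,1]>70)&(d>0)).astype(np.uint8)
for v in range(40,185,5):
    for m,n in((w,'w'),(wood,'c')):
        r=np.nonzero(m[v,225:302])[0]+225
        if n=='c': F.append(onz(ci,r[0]-.5,v,.036)[:2]*1000);B.append(onz(ci,r[-1]+.5,v,.036)[:2]*1000)
F=np.array(F);B=np.array(B)
for A in(F,B):
    p=np.polyfit(A[:,1],A[:,0],1); print(p,np.degrees(np.arctan(p[0])),np.abs(np.polyval(p,A[:,1])-A[:,0]).max())
for v0,v1 in((20,45),(220,245)):
    for u in (238,250,280,288):
        r=np.nonzero(wood[v0:v1,u])[0]+v0; print(u,onz(ci,u,r[0]-.5,.036)[:2],onz(ci,u,r[-1]+.5,.036)[:2])
for c in((260,68),(260,160)):
    u0,v0=c[0]-20,c[1]-18; s=hsv[v0:v0+36,u0:u0+40,2]; t,g=cv2.threshold(s,0,1,cv2.THRESH_BINARY_INV+cv2.THRESH_OTSU)
    cs,_=cv2.findContours(g,0,1); k=max(cs,key=cv2.contourArea); e=cv2.fitEllipse(k); print('hole',e,t,onz(ci,e[0][0]+u0,e[0][1]+v0,.036))
m=(P[...,2]>.013)&(P[...,2]<.021)&(d>0); m[:,:150]=0;m[:,229:]=0;m[:95]=0;m[180:]=0
Q=P[m]*1000; print('tongue',cv2.minAreaRect(Q[:,:2].astype(np.float32)),np.median(Q[:,2]))
for b in((245,275,100,135),(245,275,192,230)):
    Q=P[b[2]:b[3],b[0]:b[1]].reshape(-1,3)*1000; Q=Q[Q[:,2]>70]; print('lid',cv2.minEnclosingCircle(Q[:,:2].astype(np.float32)),Q.mean(0))
E
```

```text
[-7.84902374e-02  5.75054964e+02] -4.487958079177197 0.6920530632697819
[-8.04625298e-02  6.36529078e+02] -4.600252766183181 0.9413162798763324
238 [0.58192015 0.03055705] [0.58289327 0.0168059 ]
250 [0.59304386 0.03148675] [0.59414553 0.01774734]
280 [0.62084622 0.03381043] [0.6222691  0.02010034]
288 [0.62825851 0.03442993] [0.62976701 0.02072767]
238 [ 0.59521871 -0.1573645 ] [ 0.59627827 -0.1723372 ]
250 [ 0.60828184 -0.15855295] [ 0.60929848 -0.17123204]
280 [ 0.6402904  -0.15354313] [ 0.64196012 -0.16963161]
288 [ 0.64887255 -0.1528155 ] [ 0.65025991 -0.16541742]
hole ((17.84768295288086, 20.385135650634766), (34.83163070678711, 45.13370132446289), 106.52818298339844) 109.0 [ 0.60348077 -0.00453777  0.036     ]
hole ((20.056163787841797, 18.392240524291992), (25.25048065185547, 26.27273178100586), 156.71434020996094) 57.0 [ 0.61324476 -0.09125511  0.036     ]
tongue ((539.25830078125, -76.02986145019531), (78.5331039428711, 68.83009338378906), 4.8162522315979) 17.56988307103796
lid ((608.4234619140625, -44.08483123779297), 14.501721382141113) [609.09432333 -47.02636224  78.10905317]
lid ((612.045654296875, -89.0585708618164), 59.23929214477539) [ 616.2524715  -135.63790153   77.03413194]
```

```bash
python3 - <<'E'
from h import *
im,d,ci=load('w1'); 
for c in((260,68),(260,160)):
  for ch in(0,1):
    for t in(30,40,50,60,70):
        u0,v0=c[0]-18,c[1]-17; s=cv2.resize(im[v0:v0+34,u0:u0+36,ch],None,fx=4,fy=4,interpolation=cv2.INTER_CUBIC); g=(s<t).astype(np.uint8)
        cs,_=cv2.findContours(g,0,1); 
        if not cs: continue
        k=max(cs,key=cv2.contourArea)
        if len(k)<6: continue
        e=cv2.minEnclosingCircle(k); b=cv2.boundingRect(k); u=u0+(b[0]+b[2]/2)/4-.4;v=v0+(b[1]+b[3]/2)/4-.4; print(ch,t,b[2]/4,b[3]/4,(u,v),onz(ci,u,v,.036))
cv2.imwrite('pics/w1h.png',cv2.resize(im[20:240,215:310],None,fx=2.7,fy=2.7,interpolation=cv2.INTER_NEAREST)[...,::-1])
E
```

```text
0 30 1.25 1.25 (262.225, 78.975) [ 0.60836229 -0.01197848  0.036     ]
0 40 22.5 23.0 (260.1, 70.6) [ 0.60564966 -0.00455114  0.036     ]
0 50 24.25 24.25 (260.225, 70.475) [ 0.60575916 -0.00442842  0.036     ]
0 60 28.25 27.0 (260.975, 69.6) [ 0.60640572 -0.00358007  0.036     ]
0 70 30.0 30.0 (260.6, 68.85) [ 0.60598793 -0.00293519  0.036     ]
1 30 23.5 24.0 (260.35, 70.6) [ 0.60588854 -0.00453111  0.036     ]
1 40 27.25 26.25 (261.225, 69.975) [ 0.60667447 -0.00389777  0.036     ]
1 50 29.75 28.75 (260.725, 69.225) [ 0.60613711 -0.00326254  0.036     ]
1 60 32.75 31.25 (260.475, 68.975) [ 0.60587858 -0.00305762  0.036     ]
1 70 36.0 31.5 (259.6, 68.85) [ 0.60503364 -0.00301516  0.036     ]
0 30 20.0 17.5 (259.85, 157.85) [ 0.61280317 -0.08864959  0.036     ]
0 40 22.0 20.75 (259.85, 158.225) [ 0.61283714 -0.08903589  0.036     ]
0 50 25.0 26.0 (260.6, 160.35) [ 0.61379731 -0.09116449  0.036     ]
0 60 27.75 28.0 (260.225, 160.35) [ 0.61341365 -0.09119686  0.036     ]
0 70 31.5 31.25 (260.1, 160.975) [ 0.61334273 -0.09185414  0.036     ]
1 30 22.25 21.25 (259.975, 158.475) [ 0.61298749 -0.08928277  0.036     ]
1 40 25.75 27.0 (260.225, 160.1) [ 0.61339085 -0.09093844  0.036     ]
1 50 29.75 30.75 (260.225, 161.225) [ 0.61349351 -0.09210211  0.036     ]
1 60 36.0 34.0 (259.6, 159.6) [ 0.61270622 -0.09047584  0.036     ]
1 70 36.0 34.0 (259.6, 159.6) [ 0.61270622 -0.09047584  0.036     ]
```

View pics/w1h.png

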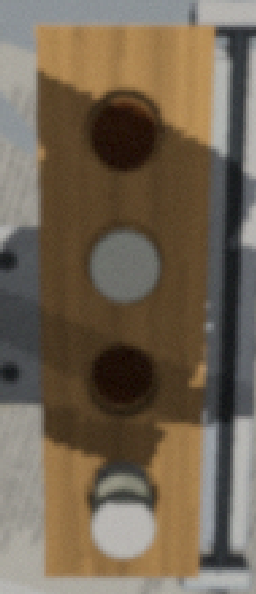

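{"op": "apply_moves", "data": {"series": [[[-55,25,0],[0,0,0],0.45],[[-110,50,0],[0,0,0],0.45],[[-167,77,0],[0,0,0],0.45],[[-167,77,0],[0,0,0],0.45],[[-167,77,0],[0,0,0],0.45]]}}

```text
t: 1.32
tcp_pos: [0.4435, -0.0313, 0.2049]
orientation: [1.147, 1.248, -1.147]
contact_force: [0.2, 0.3, -0.1]
gripper_width: 0.549
```

```bash
cat > lid.py <<'E'
from h import *
import sys
f=sys.argv[1]; x,y=map(float,sys.argv[2:4]); zl=float(sys.argv[4]) if len(sys.argv)>4 else .059
o=get_obs(); im,d,ci=snap('wrist',f); P=cloud(d,ci)
m=((abs(P[...,2]-zl)<.012)&(np.hypot(P[...,0]-x,P[...,1]-y)<.025)&(d>0)).astype(np.uint8)
cs,_=cv2.findContours(m,0,1); k=max(cs,key=cv2.contourArea); c,r=cv2.minEnclosingCircle(k); e=cv2.fitEllipse(k)
print('tcp',o['tcp_pos'],'w',o['gripper_width'],'pix',c,r,e,'->',onz(ci,*c,zl),onz(ci,*e[0],zl),'mean',np.median(P[m>0],0))
E
python3 lid.py w2 .4426 .0467
```

```text
tcp [ 0.44351256 -0.03130363  0.20490526] w 0.5490476361239848 pix (260.0, 98.73999786376953) 12.896132469177246 ((260.0760498046875, 98.70250701904297), (24.217437744140625, 25.212488174438477), 4.3202643394470215) -> [0.442371   0.04653963 0.059     ] [0.44243756 0.04657856 0.059     ] mean [0.44237943 0.04655727 0.05992436]
```

View pics/w2.png

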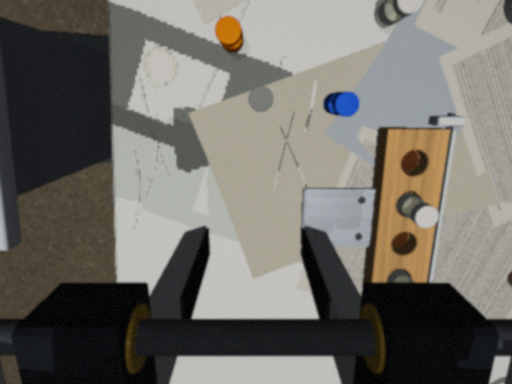

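The empty pockets are confirmed. The vial's lid is at pixel (260,98), which puts it at (442,46.5) mm.

{"op": "apply_moves", "data": {"series": [[[-1,39,0],[0,0,0],0.45],[[-1,78,0],[0,0,0],0.45],[[-1,78,-50],[0,0,0],0.45],[[-1,78,-100],[0,0,0],0.45],[[-1,78,-140],[0,0,0],0.45],[[-1,78,-165],[0,0,0],0.45],[[-1,78,-175],[0,0,0],0.45],[[-1,78,-175],[0,0,0],0.45],[[-1,78,-175],[0,0,0],0.95],[[-1,78,-175],[0,0,0],0.95],[[-1,78,-175],[0,0,0],0.95],[[-1,78,-175],[0,0,0],0.95],[[-1,78,-175],[0,0,0],0.95]]}}

```text
t: 3.0
tcp_pos: [0.4438, 0.0461, 0.0308]
orientation: [1.148, 1.247, -1.147]
contact_force: [-0.6, 0.7, 4.3]
gripper_width: 0.239
```

{"op": "apply_moves", "data": {"series": [[[0,0,50],[0,0,0],0.95],[[0,0,95],[0,0,0],0.95],[[42,-34,95],[0,0,0],0.95],[[84,-68,95],[0,0,0],0.95],[[126,-102,95],[0,0,0],0.95],[[155,-127,95],[0,0,0],0.95],[[169.5,-138,90],[0,0,0],0.95],[[169.5,-138,70],[0,0,0],0.95],[[169.5,-138,50],[0,0,0],0.95],[[169.5,-138,47],[0,0,0],0.95],[[169.5,-138,47],[0,0,0],0.95]]}}

```text
t: 4.38
tcp_pos: [0.6124, -0.0911, 0.0771]
orientation: [1.147, 1.249, -1.147]
contact_force: [-0.4, -0.4, 0.0]
gripper_width: 0.232
```

```bash
python3 - <<'E'
from h import *
print(get_obs())
for n in('scene','side','wrist'): snap(n,n+'3')
a=load('scene3')[0][165:225,235:315];b=load('side3')[0][160:250,190:270];c=load('wrist3')[0]
cv2.imwrite('pics/s3.png',np.hstack([cv2.resize(a,(400,300),interpolation=cv2.INTER_CUBIC),cv2.resize(b,(267,300),interpolation=cv2.INTER_CUBIC)])[...,::-1])
E
```

```text
{'t': 4.375, 'joints': array([-2.87588674e-01,  4.25509561e-01,  1.53816952e+00,  4.96900343e-04,
        1.17847447e+00, -3.72007983e-01]), 'qvel': array([-0.00110337, -0.01761536, -0.02556807,  0.00182115,  0.00225425,
        0.00174415]), 'joint_efforts': array([-2.72629748e-02, -4.24683130e+01, -2.46932709e+01,  5.66281937e-02,
        6.20757742e-02, -2.76103710e-04]), 'tcp_pos': array([ 0.61244736, -0.09109948,  0.0770882 ]), 'orientation': array([ 1.14719557,  1.24857908, -1.14691509]), 'contact_force': array([-0.3889636 , -0.38370763,  0.04950399]), 'torque': array([ 0.02020575,  0.01192776, -0.03264001]), 'gripper_width': 0.23156423814769184}
```

View pics/s3.png

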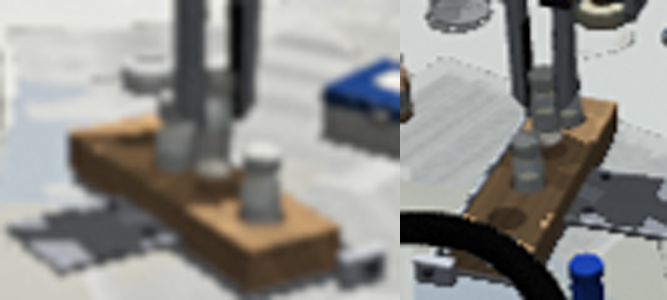

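View pics/wrist3.png

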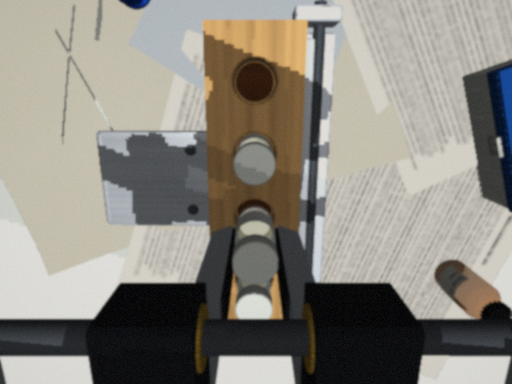

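{"op": "apply_moves", "data": {"series": [[[1,-0.5,-5],[0,0,0],0.95],[[1,-0.5,-10],[0,0,0],0.95],[[1,-0.5,-14],[0,0,0],0.95],[[1,-0.5,-18],[0,0,0],0.95]]}}

```text
t: 5.03
tcp_pos: [0.6147, -0.0923, 0.0603]
orientation: [1.148, 1.246, -1.146]
contact_force: [0.8, -0.5, 0.3]
gripper_width: 0.234
```

{"op": "apply_moves", "data": {"series": [[[-0.5,0,-4],[0,0,0],0.95],[[-0.5,0,-8],[0,0,0],0.95],[[-0.5,0,-12],[0,0,0],0.95],[[-0.5,0,-14],[0,0,0],0.95],[[-0.5,0,-14],[0,0,0],0.95]]}}

```text
t: 5.65
tcp_pos: [0.6142, -0.0923, 0.0468]
orientation: [1.148, 1.246, -1.146]
contact_force: [-1.9, 0.0, 3.7]
gripper_width: 0.234
```

{"op": "apply_moves", "data": {"series": [[[0,0,0],[0,0,0],0.45],[[0,0,0],[0,0,0],0.45],[[0,0,0],[0,0,0],0.45],[[0,0,25],[0,0,0],0.45],[[0,0,75],[0,0,0],0.45],[[0,0,125],[0,0,0],0.45],[[-10,40,157],[0,0,0],0.45],[[-25,95,157],[0,0,0],0.45],[[-53,152,157],[0,0,0],0.45],[[-53,152,157],[0,0,0],0.45],[[-53,152,157],[0,0,0],0.45]]}}

```text
t: 7.02
tcp_pos: [0.5614, 0.0596, 0.2039]
orientation: [1.147, 1.245, -1.145]
contact_force: [0.5, 0.0, -0.3]
gripper_width: 0.552
```

```bash
python3 lid.py w4 .5615 .139; python3 - <<'E'
from h import *
im,d,ci=load('w4');P=cloud(d,ci)
snap('scene','scene4');a=load('scene4')[0][165:225,235:315]
cv2.imwrite('pics/s4.png',cv2.resize(a,(640,480),interpolation=cv2.INTER_CUBIC)[...,::-1])
E
```

```text
tcp [0.56142243 0.0596032  0.20390786] w 0.551679318900446 pix (261.875, 96.75) 12.925970077514648 ((261.95501708984375, 96.77564239501953), (24.340078353881836, 25.162397384643555), 4.6251420974731445) -> [0.56172828 0.13903728 0.059     ] [0.56180304 0.13902104 0.059     ] mean [0.56176994 0.13899315 0.05962253]
```

View pics/w4.png

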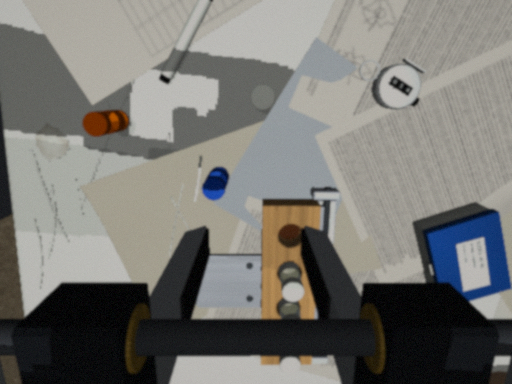

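View pics/s4.png

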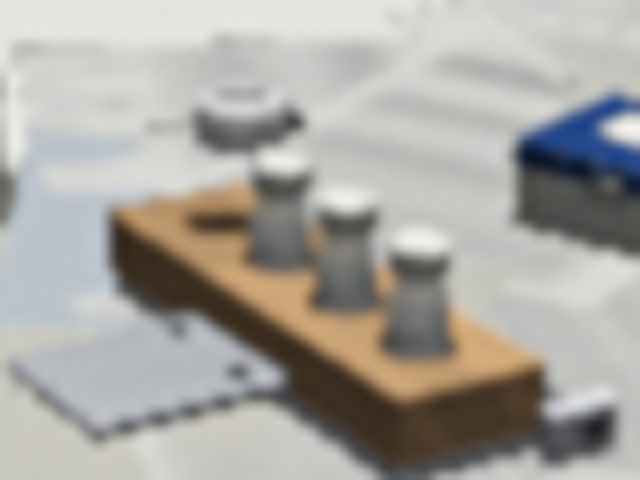

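Vial one is seated level with its neighbours. The second vial's lid (262,97) puts it at (561.7,139.0).

{"op": "apply_moves", "data": {"series": [[[0,40,0],[0,0,0],0.45],[[0,79.5,0],[0,0,0],0.45],[[0,79.5,-50],[0,0,0],0.45],[[0,79.5,-100],[0,0,0],0.45],[[0,79.5,-140],[0,0,0],0.45],[[0,79.5,-165],[0,0,0],0.45],[[0,79.5,-174],[0,0,0],0.45],[[0,79.5,-174],[0,0,0],0.45],[[0,79.5,-174],[0,0,0],0.95],[[0,79.5,-174],[0,0,0],0.95],[[0,79.5,-174],[0,0,0],0.95],[[0,79.5,-174],[0,0,0],0.95],[[0,79.5,-174],[0,0,0],0.95]]}}

```text
t: 8.75
tcp_pos: [0.5624, 0.1382, 0.0306]
orientation: [1.149, 1.244, -1.146]
contact_force: [-0.5, -0.5, 4.4]
gripper_width: 0.235
```

{"op": "apply_moves", "data": {"series": [[[0,0,50],[0,0,0],0.95],[[0,0,95],[0,0,0],0.95],[[15,-47,95],[0,0,0],0.95],[[30,-94,95],[0,0,0],0.95],[[40,-127,95],[0,0,0],0.95],[[44,-141,90],[0,0,0],0.95],[[44,-141,70],[0,0,0],0.95],[[44,-141,50],[0,0,0],0.95],[[44,-141,46],[0,0,0],0.95],[[44,-141,46],[0,0,0],0.95]]}}

```text
t: 10.0
tcp_pos: [0.6056, -0.0018, 0.0755]
orientation: [1.148, 1.246, -1.146]
contact_force: [-0.8, 0.4, -0.4]
gripper_width: 0.237
```

```bash
python3 - <<'E'
from h import *
print(get_obs()['tcp_pos'])
for n in('scene','wrist'): snap(n,n+'5')
a=load('scene5')[0][165:225,235:315]
b=load('wrist5')[0][150:384,130:380]
cv2.imwrite('pics/s5.png',np.hstack([cv2.resize(a,(400,300),interpolation=cv2.INTER_CUBIC),cv2.resize(b,(320,300),interpolation=cv2.INTER_CUBIC)])[...,::-1])
E
```

```text
[ 0.60560864 -0.00176094  0.07552839]
```

View pics/s5.png

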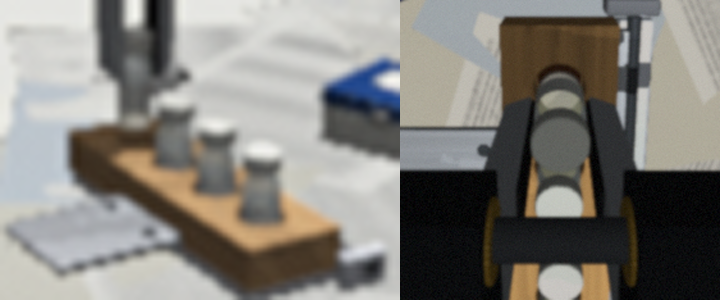

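{"op": "apply_moves", "data": {"series": [[[1,-1,-5],[0,0,0],0.95],[[1,-1,-10],[0,0,0],0.95],[[1,-1,-14],[0,0,0],0.95],[[1,-1,-17],[0,0,0],0.95]]}}

```text
t: 10.6
tcp_pos: [0.6076, -0.0033, 0.0596]
orientation: [1.149, 1.244, -1.145]
contact_force: [0.5, -0.5, -0.3]
gripper_width: 0.235
```

{"op": "apply_moves", "data": {"series": [[[-0.5,0,-4],[0,0,0],0.95],[[-0.5,0,-8],[0,0,0],0.95],[[-0.5,0,-12],[0,0,0],0.95],[[-0.5,0,-13.5],[0,0,0],0.95],[[-0.5,0,-13.5],[0,0,0],0.95]]}}

```text
t: 11.22
tcp_pos: [0.6071, -0.0033, 0.0466]
orientation: [1.149, 1.244, -1.145]
contact_force: [-2.0, 0.7, 3.5]
gripper_width: 0.237
```

{"op": "apply_moves", "data": {"series": [[[0,0,0],[0,0,0],0.45],[[0,0,0],[0,0,0],0.45],[[0,0,0],[0,0,0],0.45],[[0,0,25],[0,0,0],0.45],[[0,0,75],[0,0,0],0.45],[[0,0,125],[0,0,0],0.45],[[-10,-30,157],[0,0,0],0.45],[[-30,-80,157],[0,0,0],0.45],[[-50,-135,157],[0,0,0],0.45],[[-70,-190,157],[0,0,0],0.45],[[-90,-245,157],[0,0,0],0.45],[[-110,-300,157],[0,0,0],0.45],[[-130,-350,157],[0,0,0],0.45],[[-147,-400,157],[0,0,0],0.45],[[-162,-437,157],[0,0,0],0.45],[[-162,-437,157],[0,0,0],0.45],[[-162,-437,157],[0,0,0],0.45]]}}

```text
t: 13.35
tcp_pos: [0.4451, -0.4397, 0.2032]
orientation: [1.15, 1.245, -1.145]
contact_force: [0.3, 0.1, -0.6]
gripper_width: 0.548
```

```bash
python3 - <<'E'
from h import *
print(get_obs()['tcp_pos'],get_obs()['joints'])
im,d,ci=snap('wrist','w6');snap('scene','scene6'); P=cloud(d,ci)*1000
m=(P[...,2]>2)&(P[...,2]<80)&(d>0)&(P[...,0]>380)&(P[...,0]<560)&(P[...,1]<-320)&(P[...,1]>-470)
Q=P[m]; n,l,s,c=cv2.connectedComponentsWithStats(m.astype(np.uint8))
for i in range(1,n):
    if s[i,4]<150: continue
    Q=P[l==i]; print(s[i],cv2.minAreaRect(Q[:,:2].astype(np.float32)),Q[:,2].max())
    T=Q[Q[:,2]>64]
    if len(T)>5: print('post',len(T),T.mean(0),cv2.minAreaRect(T[:,:2].astype(np.float32)))
a=load('scene6')[0][165:225,235:315]
cv2.imwrite('pics/s6.png',np.hstack([cv2.resize(a,(400,300),interpolation=cv2.INTER_CUBIC),cv2.resize(im,(400,300))])[...,::-1])
E
```

```text
[ 0.44514078 -0.43972452  0.20318753] [-0.91931988  0.31269834  1.41417439  0.00337526  1.41264399 -1.00324531]
[ 225   94  108   63 3915] ((468.1425476074219, -387.7986755371094), (39.96614074707031, 113.91166687011719), 79.26318359375) 69.59708342723387
post 573 [ 429.25372055 -380.08652189   67.16973168] ((429.1933898925781, -380.2978515625), (21.882919311523438, 21.78353500366211), 78.74778747558594)
```

View pics/s6.png

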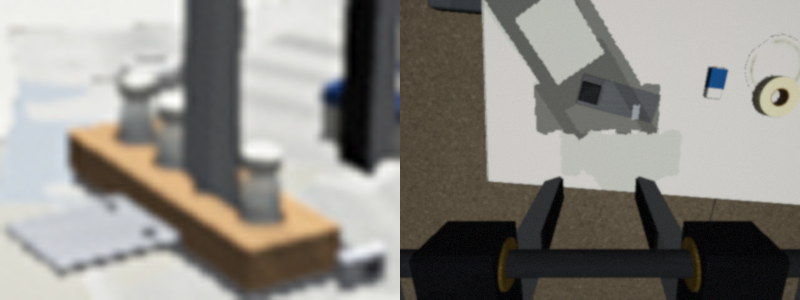

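{"op": "apply_moves", "data": {"series": [[[-8,30,0],[0,0,-8],0.45],[[-16,59.5,0],[0,0,-16],0.45],[[-16,59.5,-50],[0,0,-16],0.45],[[-16,59.5,-90],[0,0,-16],0.45],[[-16,59.5,-125],[0,0,-16],0.45],[[-16,59.5,-160],[0,0,-16],0.45],[[-16,59.5,-172],[0,0,-16],0.45],[[-16,59.5,-172],[0,0,-16],0.45],[[-16,59.5,-172],[0,0,-16],0.95],[[-16,59.5,-172],[0,0,-16],0.95],[[-16,59.5,-172],[0,0,-16],0.95],[[-16,59.5,-172],[0,0,-16],0.95],[[-16,59.5,-172],[0,0,-16],0.95]]}}

```text
t: 15.08
tcp_pos: [0.4299, -0.3801, 0.0323]
orientation: [1.352, 1.106, -1.348]
contact_force: [-2.2, 0.7, 4.5]
gripper_width: 0.231
```

```bash
python3 - <<'E'
from h import *
from scipy.spatial.transform import Rotation as R
o=get_obs(); M=R.from_rotvec(o['orientation']).as_matrix(); print(o['tcp_pos'],o['contact_force'],M.round(3)); y=M[:,1]; print('yaw',np.degrees(np.arctan2(y[1],y[0])))
E
```

```text
[ 0.42988031 -0.38006349  0.03233027] [-2.19904868  0.69470679  4.52559951] [[ 0.004  0.981 -0.193]
 [-0.002 -0.193 -0.981]
 [-1.     0.005  0.001]]
yaw -11.127666806027678
```

{"op": "apply_moves", "data": {"series": [[[0,0,6],[0,0,0],0.95],[[-5,30,12],[0,0,2],0.95],[[-10,75,12],[0,0,4],0.95],[[-16,120,12],[0,0,7],0.95],[[-22,165,12],[0,0,10],0.95],[[-28,210,12],[0,0,13],0.95],[[-34,255,12],[0,0,15.8],0.95],[[-39,285,12],[0,0,15.8],0.95],[[-39,292.5,12],[0,0,15.8],0.95],[[-39,292.5,8],[0,0,15.8],0.95],[[-39,292.5,8],[0,0,15.8],0.95]]}}

```text
t: 16.45
tcp_pos: [0.3911, -0.0884, 0.0401]
orientation: [1.151, 1.242, -1.147]
contact_force: [-0.0, 0.5, -2.1]
gripper_width: 0.231
```

```bash
cat > chk.py <<'E'
from h import *
import sys
from scipy.spatial.transform import Rotation as R
s=sys.argv[1]
o=get_obs(); M=R.from_rotvec(o['orientation']).as_matrix(); y=M[:,1]; print(o['t'],o['tcp_pos'],o['contact_force'],'w',o['gripper_width'],'yaw',np.degrees(np.arctan2(y[1],y[0])),M[2])
for n in('scene','side','wrist'): snap(n,n+s)
a=load('scene'+s)[0][160:250,200:320];b=load('side'+s)[0][150:270,190:350];c=load('wrist'+s)[0]
cv2.imwrite(f'pics/s{s}.png',np.vstack([np.hstack([cv2.resize(a,(400,300),interpolation=cv2.INTER_CUBIC),cv2.resize(b,(400,300),interpolation=cv2.INTER_CUBIC)]),np.hstack([cv2.resize(c,(400,300)),np.zeros((300,400,3),np.uint8)])])[...,::-1])
E
python3 chk.py 7
```

```text
16.45 [ 0.39107117 -0.0884032   0.04008165] [-0.02146104  0.50070234 -2.07980941] w 0.23136161414549272 yaw 4.620515911192346 [-0.99998976  0.00429088  0.00144063]
```

View pics/s7.png

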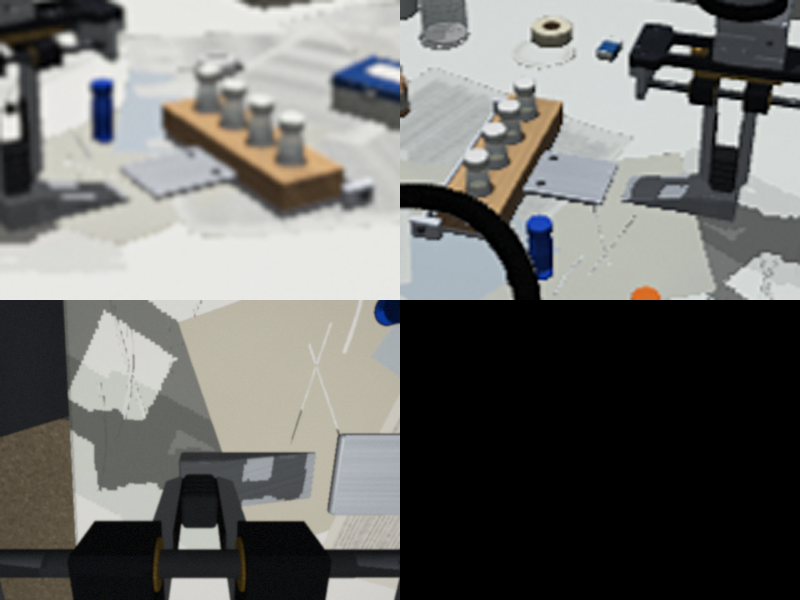

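```bash
python3 - <<'E'
from h import *
im,d,ci=load('wrist7');P=cloud(d,ci)*1000
u=np.array([np.cos(np.radians(4.6)),np.sin(np.radians(4.6))]);n=np.array([-u[1],u[0]])
S=P[...,:2]@u;N=P[...,:2]@n
m=(P[...,2]>14)&(P[...,2]<20)&(d>0);m[:,:415]=0;m[:160]=0;m[280:]=0
print('tongue s',np.percentile(S[m],[0,1,5]),'n',np.percentile(N[m],[0,1,50,99,100]))
m=(P[...,2]>7)&(d>0);m[:,:300]=0;m[:,405:]=0;m[:190]=0;m[260:]=0
print('wedge s',np.percentile(S[m],[95,99,100]),P[m][np.argmax(S[m])],'n',np.percentile(N[m],[0,1,50,99,100]))
t=np.array([391.07,-88.4]);print('post',t@u,t@n)
E
```

```text
tongue s [491.20028854 492.01646677 493.37757283] n [-153.65221323 -152.59410299 -118.05531844  -83.84461045  -83.31528931]
wedge s [473.1904566  476.35597391 477.92347415] [485.66358066 -77.00508628  10.18770012] n [-140.14954006 -138.79443502 -115.97498313  -99.72392182  -99.41906905]
post 382.72073108721344 -119.4786461928191
```

{"op": "apply_moves", "data": {"series": [[[0,1,-4],[0,0,0],0.95],[[0,1,-7],[0,0,0],0.95],[[0,1,-8],[0,0,0],0.95],[[0,1,-8],[0,0,0],0.95]]}}

```text
t: 17.1
tcp_pos: [0.3911, -0.0874, 0.0323]
orientation: [1.151, 1.242, -1.147]
contact_force: [-0.4, -0.5, -1.2]
gripper_width: 0.233
```

{"op": "apply_moves", "data": {"series": [[[0,0,-0.7],[0,0,0],0.95],[[9,0.7,-0.7],[0,0,0],0.95],[[18,1.4,-0.7],[0,0,0],0.95],[[27,2.2,-0.7],[0,0,0],0.95],[[36,2.9,-0.7],[0,0,0],0.95],[[36,2.9,-0.7],[0,0,0],0.95]]}}

```text
t: 17.85
tcp_pos: [0.4285, -0.085, 0.0323]
orientation: [1.151, 1.24, -1.146]
contact_force: [1.1, -0.2, 2.2]
gripper_width: 0.233
```

```bash
python3 chk.py 8
```

```text
17.85 [ 0.4284923  -0.08495083  0.03229088] [ 1.10371774 -0.17393121  2.21960525] w 0.23291729621300442 yaw 4.617957627600563 [-0.99997406  0.00673985  0.00253874]
```

View pics/s8.png

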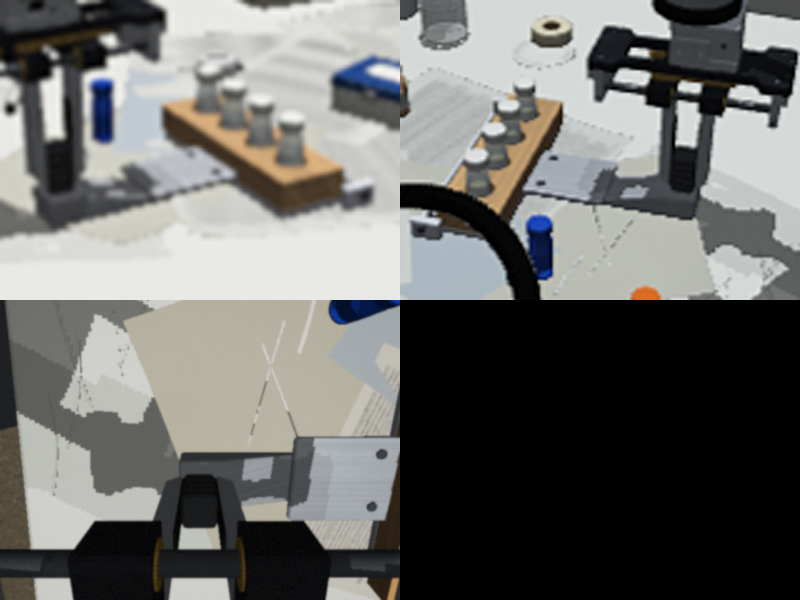

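{"op": "apply_moves", "data": {"series": [[[5,0.4,-0.5],[0,0,0],0.95],[[10,0.8,-0.5],[0,0,0],0.95],[[15,1.2,-0.5],[0,0,0],0.95],[[19,1.5,-0.5],[0,0,0],0.95],[[20,1.6,-0.5],[0,0,0],0.95],[[20,1.6,-0.5],[0,0,0],0.95]]}}

```text
t: 18.75
tcp_pos: [0.4438, -0.0833, 0.0322]
orientation: [1.146, 1.247, -1.152]
contact_force: [-14.9, -1.5, 18.6]
gripper_width: 0.237
```

```bash
python3 chk.py 9; cat > tilt.py <<'E'
from h import *
u=np.array([np.cos(np.radians(4.6)),np.sin(np.radians(4.6))]);n=np.array([-u[1],u[0]])
import sys
for f in sys.argv[1:]:
  for c in('wrist','scene','side'):
    im,d,ci=load(c+f) if c+f!='wrist1' else load('w1');P=cloud(d,ci)*1000;S=P[...,:2]@u;N=P[...,:2]@n
    for nm,(s0,s1,z0,z1) in {'tongue':(498,562,12,26),'block':(570,625,32,46)}.items():
        w=(abs(N+118)<(33 if nm=='tongue' else 100))&(S>s0)&(S<s1)&(P[...,2]>z0)&(P[...,2]<z1)&(d>0)
        if w.sum()<40: continue
        A=np.c_[S[w]-645.2,np.ones(w.sum())]; z=P[...,2][w]
        for _ in range(5):
            k=np.linalg.lstsq(A,z,rcond=None)[0]; r=abs(A@k-z); g=r<max(1,2*np.median(r)); A,z=A[g],z[g]
        print(f,c,nm,len(z),'slope',k[0].round(4),'z@front',(k@[-150 if nm=='tongue' else -70,1]).round(2),'mean z',z.mean().round(2),'at s',(A[:,0].mean()+645.2).round(1))
E
python3 tilt.py 7 8 9
```

```text
18.75 [ 0.4438033  -0.08333815  0.03215858] [-14.93679788  -1.4510582   18.62287587] w 0.23735252033670368 yaw 4.6694917791050905 [-0.99999486 -0.00283388  0.00150302]
7 wrist tongue 6518 slope -0.0003 z@front 17.59 mean z 17.58 at s 521.5
7 scene tongue 169 slope -0.0018 z@front 19.15 mean z 19.09 at s 529.9
7 scene block 221 slope 0.0129 z@front 37.76 mean z 37.94 at s 588.8
7 side tongue 310 slope -0.0027 z@front 16.71 mean z 16.62 at s 529.5
7 side block 296 slope 0.0366 z@front 35.27 mean z 35.66 at s 586.0
8 wrist tongue 9227 slope 0.0013 z@front 17.48 mean z 17.52 at s 529.3
8 wrist block 409 slope 0.4279 z@front 36.13 mean z 35.61 at s 573.9
8 scene tongue 167 slope -0.0024 z@front 19.04 mean z 18.96 at s 528.6
8 scene block 234 slope 0.0215 z@front 37.58 mean z 37.84 at s 587.7
8 side tongue 287 slope -0.0013 z@front 16.59 mean z 16.55 at s 528.6
8 side block 317 slope 0.0089 z@front 35.49 mean z 35.6 at s 586.6
9 wrist tongue 9542 slope -0.0156 z@front 20.12 mean z 19.59 at s 529.4
9 wrist block 1867 slope 0.0329 z@front 37.43 mean z 37.55 at s 578.6
9 scene tongue 159 slope -0.021 z@front 21.82 mean z 21.11 at s 529.0
9 scene block 229 slope -0.0034 z@front 38.96 mean z 38.91 at s 588.3
9 side tongue 292 slope -0.0149 z@front 19.22 mean z 18.72 at s 528.9
9 side block 311 slope 0.0078 z@front 36.7 mean z 36.79 at s 586.9
```

View pics/s9.png

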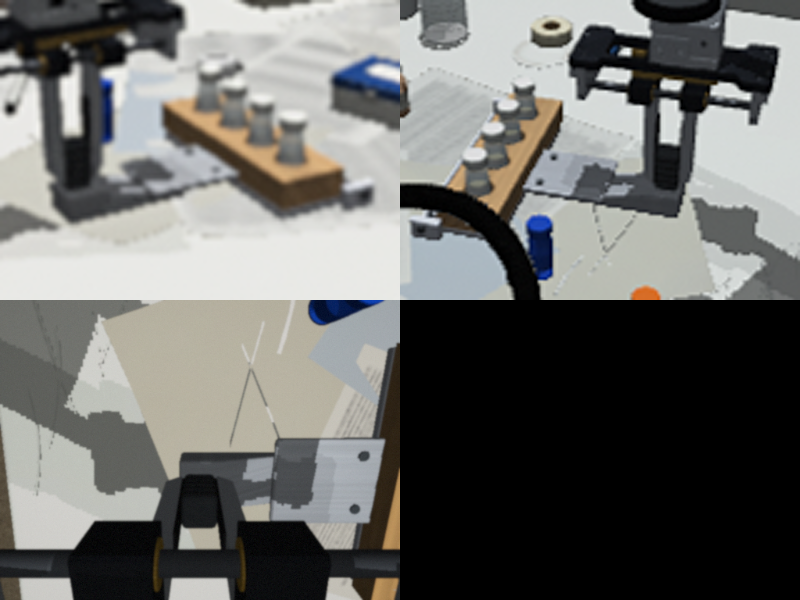

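{"op": "apply_moves", "data": {"series": [[[5,0.4,-0.2],[0,0,0],0.95],[[8,0.6,-0.2],[0,0,0],0.95],[[10,0.8,-0.2],[0,0,0],0.95],[[12,1.0,-0.2],[0,0,0],0.95],[[12,1.0,-0.2],[0,0,0],0.95],[[12,1.0,-0.2],[0,0,0],0.95]]}}

```text
t: 19.65
tcp_pos: [0.4525, -0.0823, 0.0322]
orientation: [1.143, 1.253, -1.156]
contact_force: [-12.0, -1.3, 13.7]
gripper_width: 0.234
```

```bash
python3 chk.py 10;python3 tilt.py 10
```

```text
19.65 [ 0.45245628 -0.08233396  0.03223938] [-11.95179032  -1.2653216   13.70485541] w 0.23374221027421832 yaw 4.701569358638666 [-9.99953763e-01 -9.58256799e-03  8.04286864e-04]
10 wrist tongue 9584 slope -0.0325 z@front 22.58 mean z 21.46 at s 529.5
10 wrist block 3513 slope -0.0008 z@front 38.6 mean z 38.6 at s 580.7
10 scene tongue 157 slope -0.0331 z@front 24.11 mean z 23.02 at s 528.2
10 scene block 236 slope -0.0156 z@front 40.07 mean z 39.85 at s 589.4
10 side tongue 294 slope -0.0319 z@front 21.7 mean z 20.59 at s 530.1
10 side block 327 slope 0.0064 z@front 37.61 mean z 37.68 at s 587.2
```

```bash
python3 - <<'E'
from h import *
u=np.array([np.cos(np.radians(4.6)),np.sin(np.radians(4.6))]);n=np.array([-u[1],u[0]])
for f,t in(('8',(428.49,-84.95)),('9',(443.80,-83.34)),('10',(452.46,-82.33))):
    im,d,ci=load('wrist'+f);P=cloud(d,ci)*1000;S=P[...,:2]@u-np.array(t)@u;N=P[...,:2]@n-np.array(t)@n
    w=(abs(N-13)<5)&(d>0)&(P[...,2]>3)&(P[...,2]<40)
    for a,b in((-12,-2),(0,10),(18,24),(24,30),(30,36),(36,42)):
        q=w&(S>a)&(S<b); s=S[q].mean(); print(f,(a,b),q.sum(),np.median(P[...,2][q]).round(2),'exp',round(min(25,25-.275*(s-15)),2))
E
python3 -c "
from rig import *;o=get_obs();print(o['t'],o['tcp_pos'],o['contact_force'])"
```

```text
8 (-12, -2) 376 25.85 exp 25
8 (0, 10) 374 25.89 exp 25
8 (18, 24) 165 23.86 exp 23.37
8 (24, 30) 161 22.22 exp 21.7
8 (30, 36) 152 20.76 exp 20.06
8 (36, 42) 150 19.13 exp 18.42
9 (-12, -2) 386 25.86 exp 25
9 (0, 10) 377 26.02 exp 25
9 (18, 24) 174 23.7 exp 23.34
9 (24, 30) 160 21.97 exp 21.68
9 (30, 36) 151 20.38 exp 20.05
9 (36, 42) 157 18.87 exp 18.4
10 (-12, -2) 379 26.08 exp 25
10 (0, 10) 379 25.99 exp 25
10 (18, 24) 170 23.83 exp 23.37
10 (24, 30) 164 22.03 exp 21.68
10 (30, 36) 152 20.58 exp 20.05
10 (36, 42) 153 18.95 exp 18.43
19.8 [ 0.45244981 -0.08231599  0.0322355 ] [-11.69617932  -0.77371025  13.81848274]
```

View pics/s10.png

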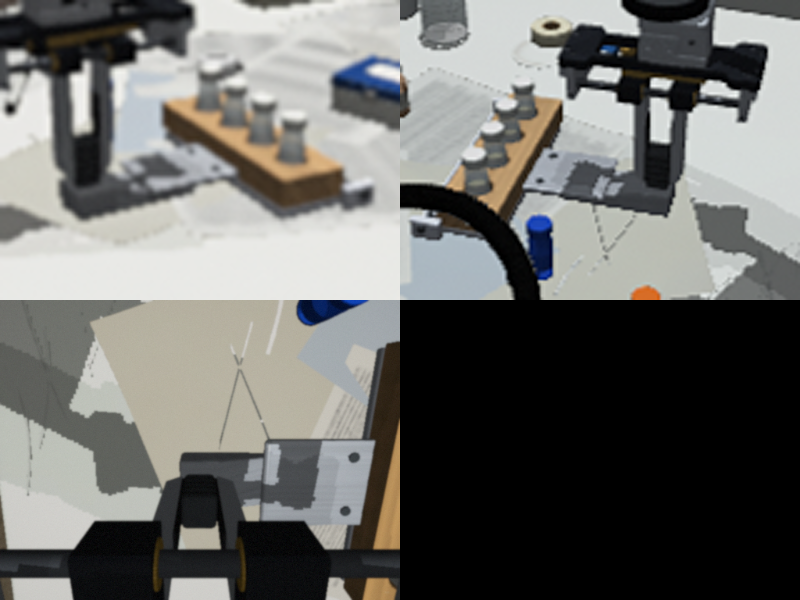

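```bash
python3 -c "
from rig import *
print(get_obs()['qvel'].round(4)); print(finish_job())"
```

```text
[ 0.0008 -0.002   0.0012  0.0007  0.0009 -0.    ]
the job is handed in; nothing more can be done
None
```

The job is done and handed in at about 20 s. Both white-lidded spare vials stand in the empty pockets (1 and 3), and the wedge has raised the tongue tip by about 5 mm.

- **Vials:** Each one touched the pocket floor at the expected height, with about 3.5 N of contact. In the last pictures their lids are level with the two vials that were already there.
- **Lift:** I carried the wedge by its post to the front of the tongue, set it flat and pushed it under, thin end first. Compared with the readings before the push, the wrist, scene and side cameras put the tongue tip 5.05, 5.0 and 5.05 mm higher.
- **Wedge at hand-in:** The wedge was still gripped and the arm still. Its heel and slope heights stayed within about 0.3 mm of their values before the lift.
- **Not perfect:** The tool pitched about 0.5° under the push. The pushing force was 12–15 N, which I put down to friction and pressing down on the wedge. Before the push, estimates of where the tongue's front edge lay differed by 3–4 mm, probably from its rounding, so I set the final depth by the measured lift.
- **Other things on the table:** I saw no sign that anything else had been disturbed, though I did not measure each object's position again.

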